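Load a specimen carrier under the scanner's spring cover

ROBOT

A 6-joint arm with a two-finger parallel gripper is mounted at the origin on the work surface. World frame = base frame: x ahead of the robot, y to its left, z up, the work surface at z = 0. Lengths are in m, angles in degrees, forces in N, time in s.
With the tool pointing down it reaches from about 0.35 to 0.875 m from the base axis. Payload 4.2 kg.
Tool frame: the origin (TCP) lies midway between the tips of the shut fingers; the grasp point (between the pads) lies 19 mm behind it; z points along the fingers, y is the line along which they close (so a half turn about z gives the same grasp; the last joint's range is limited). The gripper opens to 87 mm and grips with 3 to 60 N. Pads are 19 mm wide; open, the fingers measure 117 mm over their backs; the gripper's body (75 mm by 190 mm) begins 51 mm behind the grasp point.
Start: joints at [85.978, 22.042, 0.453, 0, -68.411, -14.817], TCP at [0.202, 0.592, 0.223] pointing down, gripper open.
Joint ranges: [-179.83, 179.83], [-69.29, 118.12], [-61.27, 80.66], [-181.25, 117.63], [-171.15, -9.14], [-177.46, 177.46]. Speed limits (degrees/s): [159.86, 159.86, 180, 180, 180, 180].

INTERFACE

Orientations are given as a 3x3 rotation matrix whose columns are the frame's x, y, z axes.
In Python, from station import sense, capture, finish_job, silhouettes, landmark_of gives the robot as it stands.
- The arm moves only by the tool step_arm, never from a script. Its arguments are lists of equal length, an entry for each row: "linear": the shift along the tool's x, y, z in mm, a list of three; "delta_rot": the turn, a rotation vector about the tool's x, y, z in rad, a list of three; "grip": the finger opening in mm, from 0 to 87. A call has 1 to 10 rows; each row shifts and turns the commanded pose from where the row before left it, along the tool's axes as they then stand; what a row does not reach is not made up. A row lasts 1/8 s, in which the tool goes at most 62.5 mm and 10.7 degrees, less where a joint would pass 70% of its speed; a pose out of reach is approached as far as the arm can. A call with a gripper value outside its range is refused whole. The fingers move at their own pace and stop on an object; the grip force is fixed at half the most. Time passes only in rows, so rows that do not move let the fingers close. It gives the time, the measured TCP pose, the force, the opening and the grip force at its end, in the units of the state.
- sense(): the state, without advancing time (a new reading comes with each control period).
- capture(name): name is "side" or "top"; returns a dict with "img" (384x512x3 uint8, red, green, blue), "fx", "fy", "cx", "cy" (pixels), "world_to_cam" (4x4, takes a point from world to camera coordinates). Camera axes: x right, y up, looking along -z (the intrinsics and any distortion apply to the point x, -y, -z); pixel columns grow to the right and rows downward; lengths in m; the calibration is good to about 2 mm. A picture is of the moment at which its call begins. There is no depth.
- finish_job(): hands the job in; it is judged then, once.
Trained networks look in the newest picture that a camera, given by its name, has taken for a name from the list of things; names that differ only in an ending like _2 or _b are one class to them, and where a whole thing is asked for, a point or a joint stands for the part that bears it (a point fixed in the world has none). Each returns a list of dicts, best first, with "score" (0 to 1); they miss things now and then, are a little off and sometimes report something else, mostly with a low value. They report only what shows in the picture. A call takes as long as a camera call. They do not tell look-alikes from the thing itself.
- silhouettes(camera, label): "mask" (384x512 bool, what is visible of it) and "point" ([column, row] in pixels, amid what is visible of it).
- landmark_of(camera, label): "point" ([column, row] in pixels: a listed point, or the origin of a listed thing).
The state is a dict: "time_s": time; "joints": joint angles; "joint_velocities": joint speeds; "effort": joint torques, N m; "tcp_pos": TCP position; "ee_rot": TCP orientation; "wrist_force": force on the tool from outside, world axes, zero at the start; "moment": the same for the moment, N m; "gripper_width": opening from 0.0 (shut) to 1.0 (fully open); "gripper_force": force on a finger pad.
Only numpy, scipy, OpenCV 4.12 (cv2) and the standard library are available. Lean on these libraries where they do the work, as an engineer would, in place of code of your own. Each camera call takes 0.05 s, during which the arm holds its last target. There are 200 camera calls.

TASK

Load the specimen carrier into the bench scanner: with one fingertip press the sloping rail down to swing the spring-closed cover up, and while you hold it open push the carrier's upright plate with the other fingertip, along the track, until the carrier is fully home against its stop. Do not let the cover touch the carrier: keep it held well up until the carrier is home, then let go and move clear so that the cover shuts behind it. Nothing is to be gripped or lifted, the carrier stays on its track, and everything else on the bench stays where it is.

Things in the scene. Friction and masses are not known exactly. Their poses are not given: they have to be found in the camera images.
- station: Bench scanner, fixed. Origin on the table (z = 0) below the hinge line, at the front face of the shut cover's lip; x = pushing direction along the track, y from the hinge line to the track, z up. Base plate 8 mm thick (x -215 to 170, y -78 to 87 mm). Track: centre line y = 45 mm, floor 8 mm above the table, 48 mm wide between walls 4 mm thick with tops 18 mm above the table, x -205 to 0.
- stop (a point): Foot of the stop: on the track's floor and centre line, at station x = 66 mm. Here the white housing's front face (88 mm above the table, y -65 to 85 mm) closes the pocket (x 0 to 66 mm, walls to 48 mm above the table) into which the track leads under the cover.
- hinge (a point): Point of the cover's hinge shaft at the mouth: station x = 0, y = 0, 56 mm above the table. The shaft (10 mm thick) runs along station x, from -217 to 66 mm, on two posts 16 mm wide, 60 mm high (x -213 to -203 and -13 to -3 mm), between rail and track.
- cover (a joint): Cover angle about the shaft (rad): 0 shut, grows as it swings up, limit 1.15. A spring (2 to 5 N at the rail's outer half) shuts it when let go. Pushing the carrier against it cannot open it. It clears the block from 0.6 on; 0.7 to 1.0 is good to hold. Open, it rises to about 125 mm above the table, only at station x 0 to 64 mm.
- lip (a point): Middle of the lower edge of the cover's front lip, 22 mm above the table when shut. The grey cover plate lies over the pocket (station x 0 to 64, y 0 to 74 mm, top 60 mm above the table); the lip, 4 mm thick and 56 mm wide, hangs from its front edge across the track (x 0 to 4 mm). Shut, it bars the carrier's block but passes its low neck.
- rail (a point): Middle of the press rail, an aluminium plate rigid with the cover, beyond the shaft from the track: station x -210 to -15 mm, from the shaft out to 68 mm, 4 mm thick. Shut it slopes up outward at 0.45 rad (outer edge y -61, 86 mm up). Pressed down it is level at cover angle 0.45 and at 0.85 slopes down outward 0.4 rad (50 mm out: 37 mm above the table). A fingertip can slide along it while pressing.
- carrier: Steel specimen carrier, 0.2 to 0.4 kg, loose on the track. Origin under the centre of its block; x forward, z up. Block 50 (x) x 44 x 26 mm high, paper on top; neck 20 mm wide, 8 mm high, x -25 to -90; then an upright push plate, x -98 to -90, 50 mm wide, top 65 mm above the table. Home, the block touches the stop: origin at station x = 41, y = 45 mm, block wholly behind the lip, plate outside.
- push_plate (a point): Centre of the rear face of the carrier's push plate (the face to push): 98 mm behind the carrier's origin, 43 mm above the table. Home, it is at station x = -57 mm.
- weight: Bystander: steel test weight with a knob, 44 mm across, 76 mm high; origin under its centre. Leave alone.
- beaker: Bystander: white ceramic beaker, 60 mm across, 70 mm high; origin under its centre. Leave alone.
- tape_a: Bystander: cardboard tape core lying flat, 90 mm across, 25 mm high; origin under its centre. Leave alone.
- gauge_block: Bystander: steel block, 60 x 25 x 30 mm high; origin under its centre. Leave alone.
- tape_b: Bystander: white roll lying flat, 100 mm across, 24 mm high; origin under its centre. Leave alone.
- solvent: Bystander: white bottle, 64 mm across, 150 mm high; origin under its centre. Leave alone.
- jar: Bystander: amber jar with black cap, 70 mm across, 80 mm high; origin under its centre. Leave alone.
Things that resemble listed ones, but are neither listed nor needed, are in the scene too. What is shaped like the carrier but purple or red is not meant.

How it is judged:
By the outcome, as a careful person would: the job done as asked, in the order asked, and still so for the second after the job is handed in, with the robot touching nothing.
It also fails if it takes over 38 s, if anything falls off the work surface, if the arm or the gripper's body presses on something with over 40 N, if the wrist force passes 120 N, or if a joint passes its speed limit or range.

## Working session

There is one attempt and no reset: what is moved stays moved. The work goes in short steps, Python scripts to look and compute and a tool call to move; the robot and the scene stay as the last step left them, time stands still between calls to the robot, and variables do not carry over. Pictures are saved under pics/ and viewed, at most 10 in all, crops included, and the job is handed in when it is done.

Besides the shell and the picture viewer there is one more tool, called after ">>>" as a command line: name --argument value ..., lists and objects as JSON in quotes. step_arm: Moves the arm, as the interface text tells. Its arguments: {"type":"object","properties":{"linear":{"type":"array"},"delta_rot":{"type":"array"},"grip":{"type":"array"}},"required":["linear","delta_rot","grip"]}

```bash
mkdir -p pics; ls; cat > h.py <<'E'
import numpy as np, cv2
from station import *
E
python3 - <<'E'
from h import *
s=sense(); print({k:np.round(v,3).tolist() for k,v in s.items()})
for c in("side","top"):
    d=capture(c); cv2.imwrite(f"pics/{c}0.png",cv2.resize(d["img"][:,:,::-1],(800,600)))
    print(c,d["fx"],d["fy"],d["cx"],d["cy"],[k for k in d]); print(np.round(d["world_to_cam"],4).tolist())
    for l in("stop","hinge","lip","rail","push_plate","carrier"):
        print(l,[(np.round(r["point"],1).tolist(),round(r["score"],2)) for r in landmark_of(c,l)][:4])
E
```

```text
pics
{'time_s': 0.0, 'joints': [85.978, 22.092, 0.381, -0.03, -68.413, -14.815], 'joint_velocities': [0.005, 0.069, -0.009, -0.086, 0.054, 0.044], 'effort': [0.0, -39.067, 18.741, 4.22, 0.011, -0.0], 'tcp_pos': [0.202, 0.591, 0.221], 'ee_rot': [[0.946, -0.323, -0.001], [-0.323, -0.946, -0.002], [0.0, 0.002, -1.0]], 'wrist_force': [-0.421, -0.871, 0.35], 'moment': [-0.02, -0.044, 0.021], 'gripper_force': 0.0, 'gripper_width': 0.998}
side 366.9715565567044 366.9715565567044 256.16042579888995 194.016573114609 ['img', 'fx', 'fy', 'cx', 'cy', 'world_to_cam']
[[0.6547, -0.7559, 0.0017, -0.4224], [0.5714, 0.4964, 0.6536, -0.3751], [-0.4948, -0.4269, 0.7569, -0.9678], [0.0, 0.0, 0.0, 1.0]]
stop [([254.9, 176.4], 0.75), ([251.0, 185.6], 0.45), ([255.1, 194.4], 0.37)]
hinge [([251.0, 182.6], 0.96), ([199.0, 193.6], 0.7)]
lip [([246.7, 186.7], 0.64)]
rail [([247.0, 209.0], 0.78), ([223.3, 172.6], 0.26)]
push_plate [([216.4, 216.1], 0.93), ([138.6, 205.3], 0.93), ([162.1, 163.1], 0.84)]
carrier [([167.4, 199.4], 0.81), ([187.3, 164.2], 0.72), ([231.4, 200.0], 0.69), ([223.8, 173.7], 0.44)]
top 364.88977701795534 364.88977701795534 250.98077293113695 193.256856537572 ['img', 'fx', 'fy', 'cx', 'cy', 'world_to_cam']
[[-0.0172, -0.9998, 0.0111, 0.0022], [0.992, -0.0157, 0.1249, -0.5869], [-0.1247, 0.0131, 0.9921, -1.2802], [0.0, 0.0, 0.0, 1.0]]
stop [([230.8, 163.2], 0.78)]
hinge [([250.0, 179.1], 0.86)]
lip [([232.1, 178.8], 0.85)]
rail [([258.9, 209.7], 0.88)]
push_plate [([242.7, 225.9], 0.84), ([184.3, 262.4], 0.78), ([156.3, 215.3], 0.57)]
carrier [([185.0, 237.2], 0.84), ([239.7, 200.5], 0.82), ([293.2, 206.6], 0.69), ([167.3, 193.4], 0.61)]
```

View pics/top0.png

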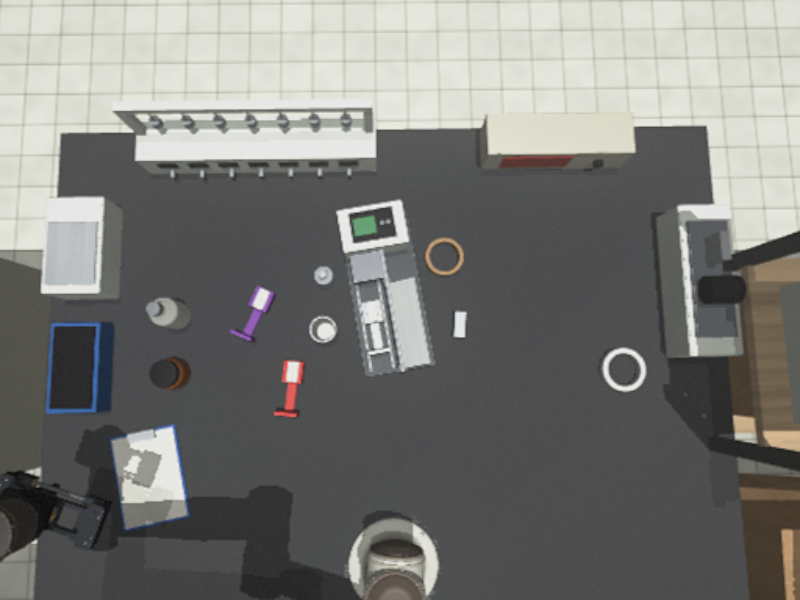

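View pics/side0.png

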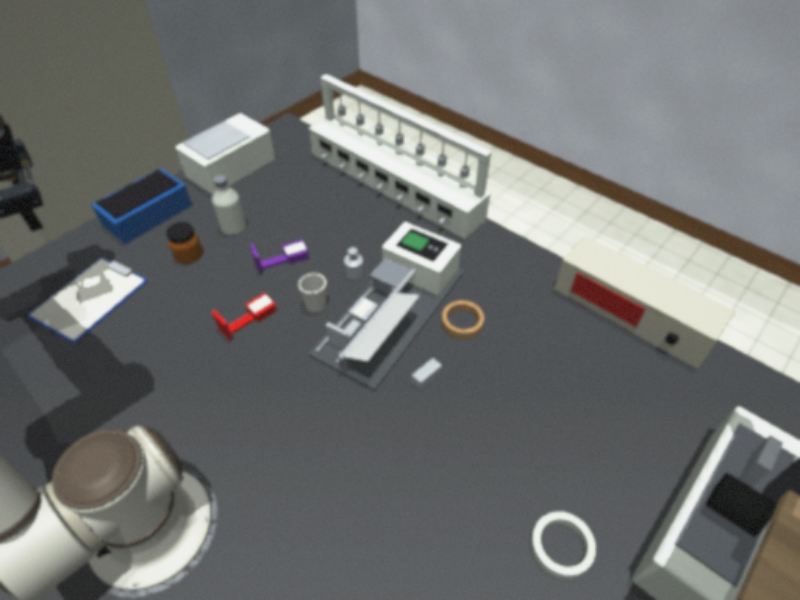

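The top view shows the scanner in the middle (view px 340–435, 200–375). There are three carrier-like things: steel in the track (375,325), purple (255,312) and red (290,388). The steel one on the track fits the description. Next I'll fit the station pose and overlay the model on an enlarged crop.

```bash
cat >> h.py <<'E'
from scipy.optimize import least_squares
def proj(d,P):
    P=np.atleast_2d(P); c=P@d["world_to_cam"][:3,:3].T+d["world_to_cam"][:3,3]
    return np.c_[d["cx"]+d["fx"]*c[:,0]/-c[:,2], d["cy"]-d["fy"]*c[:,1]/-c[:,2]]
def S2W(p,P):
    P=np.atleast_2d(P)/1000.; c,s=np.cos(p[2]),np.sin(p[2])
    return np.c_[p[0]+c*P[:,0]-s*P[:,1], p[1]+s*P[:,0]+c*P[:,1], P[:,2]]
def overlay(d,p,xc,name,box,sc,ang=0):
    x0,y0,w,h=box; im=cv2.resize(d["img"][y0:y0+h,x0:x0+w,::-1],(w*sc,h*sc),interpolation=cv2.INTER_CUBIC)
    def poly(Q,col):
        q=(proj(d,S2W(p,Q))-[x0,y0]+.5)*sc
        cv2.polylines(im,[np.int32(np.round(q))],True,col,1)
    poly([[-215,-78,8],[170,-78,8],[170,87,8],[-215,87,8]],(0,255,0))
    poly([[66,-65,88],[170,-65,88],[170,85,88],[66,85,88]],(0,255,255))
    a=.45-ang; r=lambda R,x:[x,-R*np.cos(a),56+R*np.sin(a)]
    poly([r(5,-210),r(68,-210),r(68,-15),r(5,-15)],(255,0,255))
    poly([[-205,21,18],[0,21,18],[0,69,18],[-205,69,18]],(255,255,0))
    poly([[xc-98,20,65],[xc-90,20,65],[xc-90,70,65],[xc-98,70,65]],(0,0,255))
    poly([[xc-25,23,34],[xc+25,23,34],[xc+25,67,34],[xc-25,67,34]],(0,128,255))
    cv2.imwrite(name,im)
E
python3 - <<'E'
from h import *
C={c:capture(c) for c in("side","top")}
obs=[("top",k,v) for k,v in dict(stop=(230.8,163.2),hinge=(250,179.1),lip=(232.1,178.8),rail=(258.9,209.7),pp=(242.7,225.9),car=(239.7,200.5)).items()]
obs+=[("side",k,v) for k,v in dict(hinge=(251,182.6),lip=(246.7,186.7),rail=(247,209),pp=(216.4,216.1),car=(231.4,200)).items()]
def pt(k,x): return dict(stop=[66,45,8],hinge=[0,0,56],lip=[2,45,22],rail=[-112,-34*np.cos(.45),56+34*np.sin(.45)],pp=[x-98,45,43],car=[x,45,8])[k]
f=lambda q:np.concatenate([proj(C[c],S2W(q,pt(k,q[3]*1000)))[0]-v for c,k,v in obs])
r=least_squares(f,[.7,0,.1,-.1],loss="soft_l1"); q=r.x
print(q[:2],np.degrees(q[2]),q[3]*1000)
for o,e in zip(obs,f(q).reshape(-1,2)): print(o[:2],e.round(1))
overlay(C["top"],q,q[3]*1000,"pics/ov_t.png",(190,120,110,130),4)
overlay(C["side"],q,q[3]*1000,"pics/ov_s.png",(185,130,130,120),5)
np.save("q.npy",q)
E
python3 -c "
import cv2,numpy as np
a=cv2.imread('pics/ov_t.png');b=cv2.imread('pics/ov_s.png')
b=cv2.resize(b,(360,332));a=a
c=np.zeros((520,800,3),np.uint8);c[:,:440]=a;c[:332,440:]=b;cv2.imwrite('pics/ov.png',c)"
```

```text
[0.64301783 0.00724985] 10.173950510629272 -70.48852063382556
('top', 'stop') [0.6 1.2]
('top', 'hinge') [-3.3 -2. ]
('top', 'lip') [2.4 1.6]
('top', 'rail') [ 2.5 -4. ]
('top', 'pp') [0.6 0.1]
('top', 'car') [-1.4 -0.4]
('side', 'hinge') [3.1 1.8]
('side', 'lip') [-3.2 -1. ]
('side', 'rail') [-2.7 -1.6]
('side', 'pp') [-1.3 -0.9]
('side', 'car') [1. 2.]
```

View pics/ov.png

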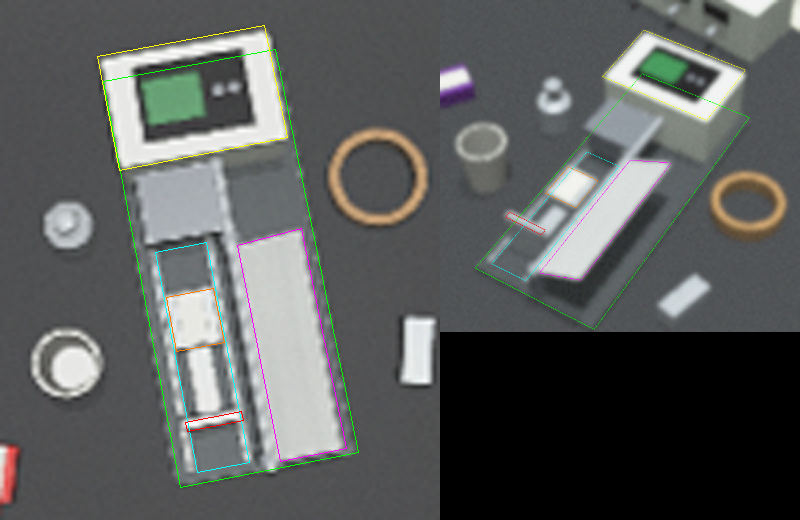

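The overlay fits both views to within about 2 mm. The crop confirms the steel carrier with paper on its block, sitting in the track at (195,320), as the right one. Fingers opened to about 75 mm will straddle the shaft, with one on the rail at y = -45 and the other at y = +45 behind the plate.

```bash
cat >> h.py <<'E'
def st():
    q=np.load("q.npy"); s=sense(); t=np.array(s["tcp_pos"]); R=np.array(s["ee_rot"])
    c,sn=np.cos(q[2]),np.sin(q[2]); D=np.array([[c,sn,0],[-sn,c,0],[0,0,1]])
    p=D@(t-[q[0],q[1],0])*1000; print("t",s["time_s"],"station tcp mm",p.round(1),"F(station)",(D@s["wrist_force"]).round(1),"open",round(s["gripper_width"]*87,1))
    print("tool yaw err deg",np.degrees(np.arctan2(R[1,0],R[0,0])-q[2]).round(2),"R2",R[2].round(3)); return p
E
python3 -c "
from h import *
st()"
```

```text
t 0.8 station tcp mm [-331.1  653.   222.6] F(station) [ 0.4 -0.3  0.6] open 87.2
tool yaw err deg -29.01 R2 [-0. -0. -1.]
```

>>> step_arm --linear '[[0, 0, 0], [0, 0, 0], [0, 0, 0], [30, 50, 0], [30, 55, 0], [30, 55, 0], [30, 55, 0], [25, 55, 0], [0, 55, 0], [0, 55, 0]]' --delta_rot '[[0, 0, -0.169], [0, 0, -0.169], [0, 0, -0.168], [0, 0, 0], [0, 0, 0], [0, 0, 0], [0, 0, 0], [0, 0, 0], [0, 0, 0], [0, 0, 0]]' --grip '[75, 75, 75, 75, 75, 75, 75, 75, 75, 75]'

```text
time_s: 2.05
tcp_pos: [0.4116, 0.2415, 0.2227]
ee_rot: [[0.984, 0.176, 0.0], [0.176, -0.984, 0.0], [0.0, -0.0, -1.0]]
wrist_force: [0.8, -0.5, 1.4]
gripper_width: 0.863
gripper_force: 0.0
```

>>> step_arm --linear '[[0, 55, 0], [0, 55, 0], [0, 55, 0], [0, 55, 0], [0, 45, 0], [0, 8, 0], [0, 0, 0], [0, 0, 0]]' --delta_rot '[[0, 0, 0], [0, 0, 0], [0, 0, 0], [0, 0, 0], [0, 0, 0], [0, 0, 0], [0, 0, 0], [0, 0, 0]]' --grip '[75, 75, 75, 75, 75, 75, 75, 75]'

```text
time_s: 3.05
tcp_pos: [0.4593, -0.0245, 0.2226]
ee_rot: [[0.984, 0.177, 0.0], [0.177, -0.984, 0.0], [0.0, -0.0, -1.0]]
wrist_force: [0.1, 0.8, 0.1]
gripper_width: 0.86
gripper_force: 0.0
```

```bash
python3 -c "
from h import *
st()"
```

```text
t 3.05 station tcp mm [-186.4    1.2  222.6] F(station) [0.3 0.7 0.1] open 74.9
tool yaw err deg 0.05 R2 [ 0. -0. -1.]
```

>>> step_arm --linear '[[0, 0, 40], [0, 0, 40], [0, 0, 30], [0, 0, 12], [0, 0, 0]]' --delta_rot '[[0, 0, 0], [0, 0, 0], [0, 0, 0], [0, 0, 0], [0, 0, 0]]' --grip '[75, 75, 75, 75, 75]'

```text
time_s: 3.68
tcp_pos: [0.4594, -0.0247, 0.1004]
ee_rot: [[0.984, 0.178, -0.001], [0.178, -0.984, -0.0], [-0.001, 0.0, -1.0]]
wrist_force: [0.6, 0.8, 0.9]
gripper_width: 0.865
gripper_force: 0.0
```

```bash
cat >> h.py <<'E'
def look(name,xc,ang=0):
    q=np.load("q.npy"); t,s=capture("top"),capture("side")
    overlay(t,q,xc,"pics/a.png",(195,120,100,120),4,ang); overlay(s,q,xc,"pics/b.png",(195,140,100,120),4,ang)
    cv2.imwrite(name,np.hstack([cv2.imread("pics/a.png"),cv2.imread("pics/b.png")]))
E
python3 -c "
from h import *
st(); look('pics/l1.png',-70)"
```

```text
t 3.675 station tcp mm [-186.4    0.9  100.4] F(station) [0.8 0.7 0.9] open 75.3
tool yaw err deg 0.06 R2 [-0.001  0.    -1.   ]
```

View pics/l1.png

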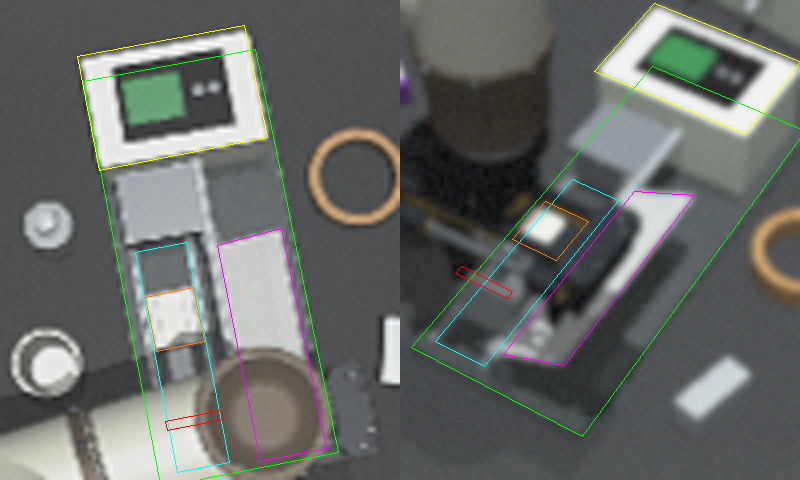

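The top view shows the wrist over the track's rear end at (265,405). In the side view the fingers straddle the shaft, with the tips near (540,335), one over the rail and one behind the plate. I'll press now.

>>> step_arm --linear '[[0, 0, 10], [0, 0, 8], [0, 0, 8], [0, 0, 8], [0, 0, 0]]' --delta_rot '[[0, 0, 0], [0, 0, 0], [0, 0, 0], [0, 0, 0], [0, 0, 0]]' --grip '[75, 75, 75, 75, 75]'

```text
time_s: 4.4
tcp_pos: [0.4593, -0.0254, 0.066]
ee_rot: [[0.984, 0.176, -0.001], [0.176, -0.984, -0.0], [-0.001, 0.0, -1.0]]
wrist_force: [0.2, 0.3, 2.0]
gripper_width: 0.863
gripper_force: 0.9
```

```bash
python3 -c "
from h import *
st(); look('pics/l2.png',-70,.35)"
```

```text
t 4.4 station tcp mm [-186.6    0.3   66. ] F(station) [0.3 0.3 2. ] open 75.1
tool yaw err deg -0.02 R2 [-0.001  0.    -1.   ]
```

View pics/l2.png

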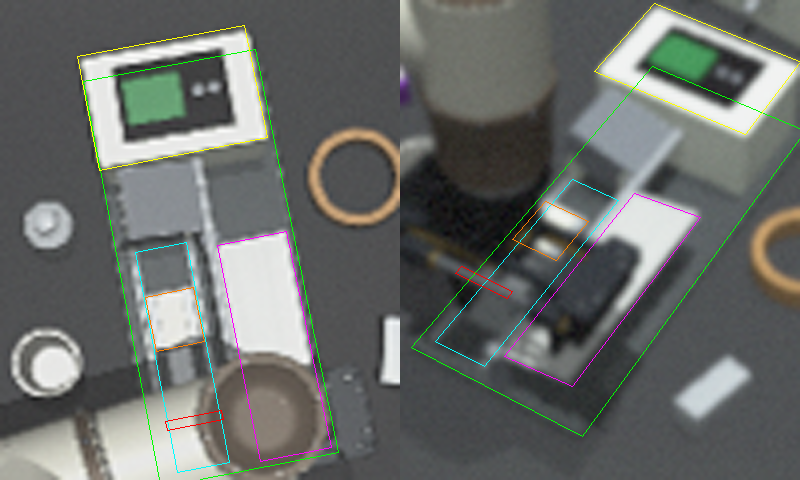

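The rail has moved down and the cover is partly raised, matching the 0.35 rad overlay. The carrier hasn't moved. I'll press on to z = 42.

>>> step_arm --linear '[[0, 0, 8], [0, 0, 8], [0, 0, 8], [0, 0, 0]]' --delta_rot '[[0, 0, 0], [0, 0, 0], [0, 0, 0], [0, 0, 0]]' --grip '[75, 75, 75, 75]'

```text
time_s: 5.0
tcp_pos: [0.4596, -0.0253, 0.042]
ee_rot: [[0.984, 0.177, -0.0], [0.177, -0.984, -0.0], [-0.0, 0.0, -1.0]]
wrist_force: [1.1, -1.1, 2.7]
gripper_width: 0.861
gripper_force: 1.6
```

```bash
python3 -c "
from h import *
st(); look('pics/l3.png',-70,.85)"
```

```text
t 5.0 station tcp mm [-186.3    0.4   42. ] F(station) [ 0.9 -1.3  2.7] open 74.9
tool yaw err deg 0.01 R2 [-0.  0. -1.]
```

View pics/l3.png

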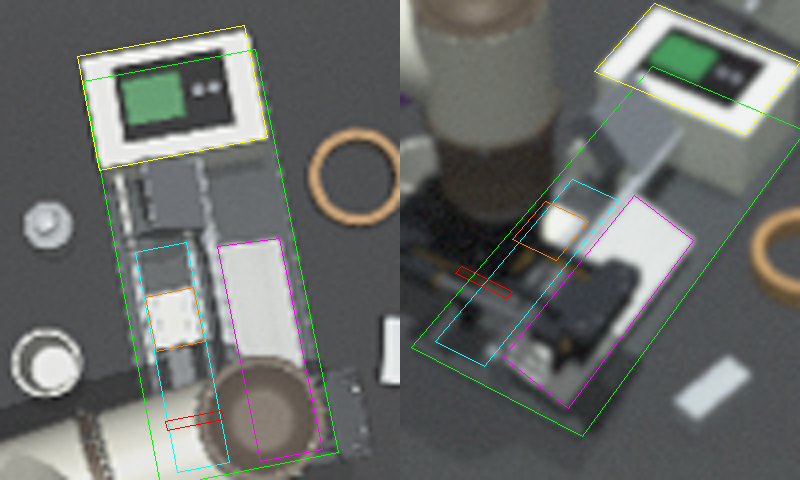

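The cover is well up and the rail matches the 0.85 rad overlay. The paper-topped block is still at x ≈ -70. Now I'll push along the track.

>>> step_arm --linear '[[4, 0, 0], [6, 0, 0], [8, 0, 0], [8, 0, 0], [8, 0, 0], [8, 0, 0], [8, 0, 0], [8, 0, 0], [6, 0, 0], [0, 0, 0]]' --delta_rot '[[0, 0, 0], [0, 0, 0], [0, 0, 0], [0, 0, 0], [0, 0, 0], [0, 0, 0], [0, 0, 0], [0, 0, 0], [0, 0, 0], [0, 0, 0]]' --grip '[75, 75, 75, 75, 75, 75, 75, 75, 75, 75]'

```text
time_s: 6.35
tcp_pos: [0.5237, -0.0138, 0.0428]
ee_rot: [[0.984, 0.177, 0.002], [0.177, -0.984, 0.0], [0.002, 0.0, -1.0]]
wrist_force: [-1.1, -1.2, 3.0]
gripper_width: 0.863
gripper_force: 1.7
```

```bash
python3 -c "
from h import *
p=st(); look('pics/l4.png',p[0]+9.5+98,.85)"
```

```text
t 6.35 station tcp mm [-121.1    0.3   42.8] F(station) [-1.3 -1.   3. ] open 75.1
tool yaw err deg -0.0 R2 [ 0.002  0.    -1.   ]
```

View pics/l4.png

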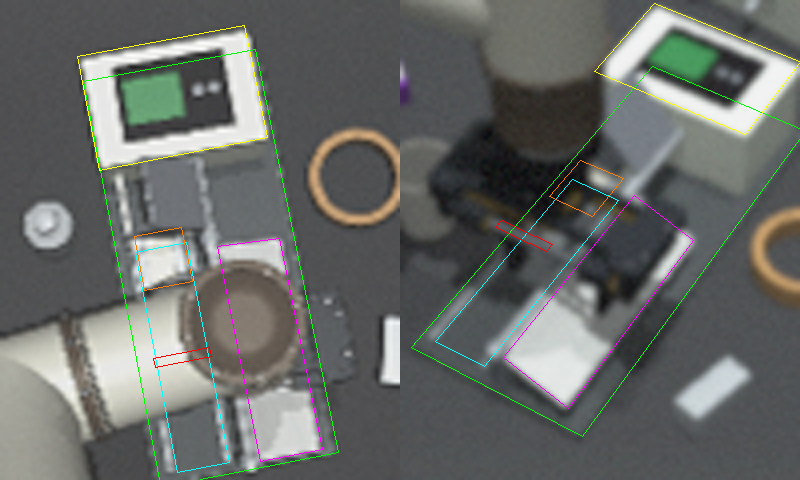

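The carrier moves with the finger. The block's front is at about (160,235) in the top crop, and the cover is still up. I'll continue to near the stop, then go slowly.

>>> step_arm --linear '[[6, 0, 0], [8, 0, 0], [8, 0, 0], [8, 0, 0], [8, 0, 0], [6, 0, 0], [4, 0, 0], [2, 0, 0], [0, 0, 0]]' --delta_rot '[[0, 0, 0], [0, 0, 0], [0, 0, 0], [0, 0, 0], [0, 0, 0], [0, 0, 0], [0, 0, 0], [0, 0, 0], [0, 0, 0]]' --grip '[75, 75, 75, 75, 75, 75, 75, 75, 75]'

```text
time_s: 7.58
tcp_pos: [0.5719, -0.0052, 0.0425]
ee_rot: [[0.984, 0.176, 0.001], [0.176, -0.984, 0.0], [0.001, -0.0, -1.0]]
wrist_force: [-3.1, -1.6, 2.4]
gripper_width: 0.864
gripper_force: 2.0
```

>>> step_arm --linear '[[2, 0, 0], [2, 0, 0], [0, 0, 0]]' --delta_rot '[[0, 0, 0], [0, 0, 0], [0, 0, 0]]' --grip '[75, 75, 75]'

```text
time_s: 7.95
tcp_pos: [0.5759, -0.0045, 0.0425]
ee_rot: [[0.984, 0.176, 0.001], [0.176, -0.984, 0.0], [0.001, 0.0, -1.0]]
wrist_force: [-2.6, -1.5, 3.9]
gripper_width: 0.857
gripper_force: 2.0
```

```bash
python3 -c "
from h import *
st()"
```

```text
t 7.95 station tcp mm [-68.1   0.3  42.5] F(station) [-2.8 -1.   3.9] open 74.6
tool yaw err deg -0.02 R2 [ 0.001  0.    -1.   ]
```

>>> step_arm --linear '[[1.5, 0, 0], [1.5, 0, 0], [0, 0, 0]]' --delta_rot '[[0, 0, 0], [0, 0, 0], [0, 0, 0]]' --grip '[75, 75, 75]'

```text
time_s: 8.32
tcp_pos: [0.5766, -0.0044, 0.0425]
ee_rot: [[0.984, 0.177, -0.004], [0.177, -0.984, -0.001], [-0.004, 0.0, -1.0]]
wrist_force: [-6.9, -2.0, 6.8]
gripper_width: 0.859
gripper_force: 4.3
```

>>> step_arm --linear '[[1.5, 0, 0], [0, 0, 0]]' --delta_rot '[[0, 0, 0], [0, 0, 0]]' --grip '[75, 75]'

```text
time_s: 8.57
tcp_pos: [0.5766, -0.0044, 0.0424]
ee_rot: [[0.984, 0.177, -0.007], [0.177, -0.984, -0.001], [-0.007, 0.0, -1.0]]
wrist_force: [-9.8, -1.8, 9.3]
gripper_width: 0.857
gripper_force: 5.6
```

>>> step_arm --linear '[[1.5, 0, 0], [0, 0, 0]]' --delta_rot '[[0, 0, 0], [0, 0, 0]]' --grip '[75, 75]'

```text
time_s: 8.82
tcp_pos: [0.5767, -0.0044, 0.0423]
ee_rot: [[0.984, 0.177, -0.01], [0.177, -0.984, -0.002], [-0.011, 0.0, -1.0]]
wrist_force: [-12.4, -2.4, 11.8]
gripper_width: 0.864
gripper_force: 7.2
```

The force rises at station x ≈ -67 with no further travel, so the carrier is against the stop. I'll back off the plate with the cover still held, and check.

>>> step_arm --linear '[[-4, 0, 0], [-6, 0, 0], [-8, 0, 0], [-8, 0, 0], [-8, 0, 0], [0, 0, 0]]' --delta_rot '[[0, 0, 0], [0, 0, 0], [0, 0, 0], [0, 0, 0], [0, 0, 0], [0, 0, 0]]' --grip '[75, 75, 75, 75, 75, 75]'

```text
time_s: 9.57
tcp_pos: [0.5468, -0.0096, 0.0425]
ee_rot: [[0.984, 0.176, -0.001], [0.176, -0.984, 0.0], [-0.001, -0.0, -1.0]]
wrist_force: [0.8, 0.1, 4.0]
gripper_width: 0.862
gripper_force: 1.8
```

```bash
python3 -c "
from h import *
p=st(); look('pics/l5.png',41,.85)"
```

```text
t 9.575 station tcp mm [-97.7   0.4  42.5] F(station) [ 0.8 -0.1  4. ] open 75.0
tool yaw err deg -0.04 R2 [-0.001 -0.    -1.   ]
```

View pics/l5.png

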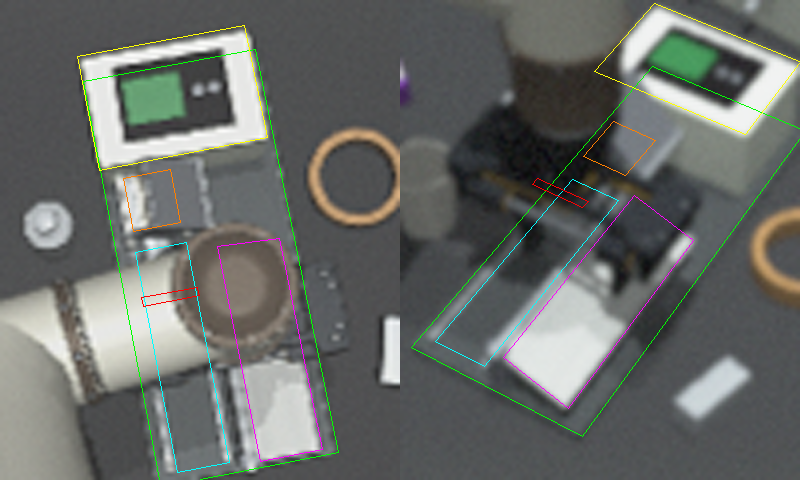

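The block shows beside the raised cover at (135,205), filling the predicted home outline. I'll let the cover down gently and move clear.

>>> step_arm --linear '[[0, 0, -5], [0, 0, -7], [0, 0, -7], [0, 0, -7], [0, 0, -7], [0, 0, -7], [0, 0, -10], [0, 0, -30], [0, 0, -50], [0, 0, -50]]' --delta_rot '[[0, 0, 0], [0, 0, 0], [0, 0, 0], [0, 0, 0], [0, 0, 0], [0, 0, 0], [0, 0, 0], [0, 0, 0], [0, 0, 0], [0, 0, 0]]' --grip '[75, 75, 75, 75, 75, 75, 75, 75, 75, 75]'

```text
time_s: 10.92
tcp_pos: [0.5476, -0.0097, 0.2242]
ee_rot: [[0.984, 0.176, -0.001], [0.176, -0.984, -0.0], [-0.001, 0.0, -1.0]]
wrist_force: [0.9, 0.3, 0.2]
gripper_width: 0.864
gripper_force: 0.0
```

>>> step_arm --linear '[[0, -50, 0], [0, -55, 0], [0, -55, 0], [0, -55, 0], [0, -50, 0], [0, -25, 0], [0, 0, 0], [0, 0, 0]]' --delta_rot '[[0, 0, 0], [0, 0, 0], [0, 0, 0], [0, 0, 0], [0, 0, 0], [0, 0, 0], [0, 0, 0], [0, 0, 0]]' --grip '[75, 75, 75, 75, 75, 75, 75, 75]'

```text
time_s: 11.92
tcp_pos: [0.4967, 0.2754, 0.2226]
ee_rot: [[0.984, 0.176, -0.0], [0.176, -0.984, -0.0], [-0.0, 0.0, -1.0]]
wrist_force: [0.9, -0.6, -0.0]
gripper_width: 0.865
gripper_force: 0.0
```

```bash
python3 -c "
from h import *
p=st(); look('pics/l6.png',41,0)"
```

```text
t 11.925 station tcp mm [-96.6 289.7 222.6] F(station) [ 0.8 -0.7 -0. ] open 75.3
tool yaw err deg -0.04 R2 [-0.  0. -1.]
```

View pics/l6.png

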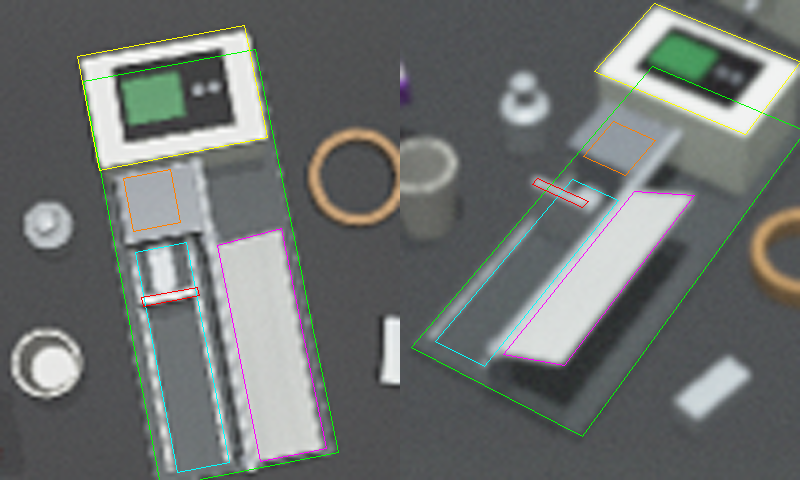

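The cover is shut, with the rail on the shut outline. The plate is at the home mark (170,297), only the neck shows outside, and the bystanders in these crops haven't moved.

```bash
python3 -c "
from h import *
print(finish_job())"
```

```text
the job is handed in; nothing more can be done
None
```

The carrier is fully home against its stop, the cover is shut behind it, and the arm is clear; the job was handed in at about 12 s.

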